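Let a bobbin out of the lever dispenser and close its lid softly

TASK

Press the dispenser's lever right down with the closed fingertips so that its lid lifts, and keep it down until the bobbin has rolled out and come to rest in the open cup at the front. Then ease the lever slowly back up so that the lid closes fully without slamming, and take the hand away. Work the lever only: do not touch the lid or any bobbin, pick nothing up, and leave the other things where they stand.

Things in the scene. Friction and masses are not known exactly. Their poses are not given: they have to be found in the camera images.
- dispenser: blue bobbin dispenser fixed to the counter, 150 x 76 mm, 105 mm high at the back. Origin on the counter; -x is its front (roughly towards the robot), z up. A 17 mm wide chute along its x axis (y = 0) slopes down to the front at 0.28 rad: open-topped magazine (x -0.01 to 0.09), lid at about x = -0.017, then a low open cup ending at a lip at x = -0.075. Lever on its right (-y) side.
- lever (a joint): lever angle in rad: 0 = up (rest, lid shut), 0.5 = right down on its stop (lid fully open). Its shaft lies along y at dispenser x = 0.006, z = 0.060; the middle of the paddle's top is 96 mm from it, starts 0.16 rad above level and sinks 47 mm, ending 4 mm nearer to the shaft in x. Spring return: about 1.5 N at the paddle when up, 4 N when down. Let go, it snaps up and the lid slams.
- paddle (a point): centre of the top face of the black ribbed paddle (36 x 34 mm, 7 mm thick) at the front end of the lever, where to press; at rest at dispenser (-0.089, -0.050, 0.075), 50 mm to the right of the chute. It moves with the lever.
- lid (a joint): angle of the lid in rad, geared to the lever (2.5 x the lever's angle): 0 = shut, 1.25 = fully open. The bobbin fits under it from about 0.9.
- lid_hinge (a point): the lid itself: a bright steel flap 22 mm wide and 27 mm long, hung from a shaft across the chute; this point is on that shaft, at dispenser (-0.020, 0, 0.077). It swings forward (-x) and up over the cup. Not to be touched.
- bobbin: steel bobbin with green thread, 21 mm across and 12 mm wide, in the chute behind the lid, on its rim with its axis across the chute (free to roll). Origin at the centre of one flange. Not to be touched.
- bobbin_center (a point): middle of that bobbin. In the dispenser's frame it starts at about x = -0.005, z = 0.057 and comes to rest against the lip at about x = -0.065, z = 0.040.
- cone: bystander: white thread cone, 66 mm across, 105 mm high, standing left of the dispenser; origin at its underside
- spare_bobbin: bystander: bobbin with off-white thread, 21 mm across, 12 mm high, flat on the counter left of the dispenser's front; origin at its underside
- needle_box: bystander: flat red box 44 x 64 x 14 mm to the right of the dispenser; origin at its underside
- tape_roll: bystander: roll of dark tape 53 mm across, 19 mm high, lying left of the dispenser; origin at its underside
Things that resemble listed ones, but are neither listed nor needed, are in the scene too. Of the things that look like the dispenser, take the one that is farthest from the robot's base at the start.

How it is judged (in metres and radians):
On the way, in this order (a step that is already met when the one before it is completed fails the run):
1. with the lid held up by the lever, the bobbin has come to rest in the front cup (x of bobbin_center in the frame of dispenser between -0.08 and -0.045 m and y of bobbin_center in the frame of dispenser between -0.01 and 0.01 m and z of bobbin_center in the frame of dispenser between 0.03 and 0.05 m and value of joint lid above 1.1 rad and linear speed of bobbin below 0.02 m/s), for 0.2 s.
2. the lid is eased shut (value of joint lid below 0.06 rad), for 0.2 s.
At the end, for the whole second after the job is handed in: The bobbin lies at rest in the dispenser's front cup (its middle 45 to 80 mm before the dispenser's origin, within 10 mm of the chute's centre line, 30 to 50 mm above the counter), and the lid is shut (under 0.06 rad) (x of bobbin_center in the frame of dispenser between -0.08 and -0.045 m and y of bobbin_center in the frame of dispenser between -0.01 and 0.01 m and z of bobbin_center in the frame of dispenser between 0.03 and 0.05 m and value of joint lid below 0.06 rad and linear speed of bobbin below 0.02 m/s); the robot touches nothing.
It fails at once if the lid slams: it falls faster than 3 rad/s in the last 0.9 rad (value of joint lid below 0.9 rad and velocity of joint lid below -3 rad/s).
It fails at once if the robot touches the lid (contact force between any of the fingers, the arm and lid above 0.5 N).
It fails at once if the robot touches the bobbin in the dispenser or the spare one (contact force between any of the fingers, the arm and bobbin above 0.3 N or contact force between any of the fingers, the arm and spare_bobbin above 0.3 N).
It fails at once if the thread cone, spare bobbin, needle box or tape roll is moved by more than 20 mm (distance of any of cone, spare_bobbin, needle_box, tape_roll from where it was at the start of the episode above 0.02 m).
It also fails if it takes over 45 s, if anything falls off the work surface, if the arm or the gripper's body presses on something with over 40 N, if the wrist force passes 120 N, or if a joint passes its speed limit or range.

ROBOT

A 7-joint arm with a two-finger parallel gripper is mounted at the origin on a cart in front of the work surface, level with it; the furniture and walls round the work are solid. World frame = base frame: x ahead of the robot, y to its left, z up, the work surface at z = 0. Lengths are in m, angles in degrees, forces in N, time in s.
With the tool pointing down it reaches from about 0.375 to 0.925 m from the base axis. Payload 3.1 kg.
Tool frame: the origin (TCP) lies midway between the tips of the shut fingers; the grasp point (between the pads) lies 19 mm behind it (manip.grip_point_offset is the distance from the TCP to the grasp point, in m); z points along the fingers, y is the line along which they close (so a half turn about z gives the same grasp; the last joint's range is limited). The gripper opens to 85 mm and grips with 20 to 120 N. Pads are 22 mm wide; open, the fingers measure 114 mm over their backs; the gripper's body (76 mm by 85 mm) begins 54 mm behind the grasp point. The pads swing forward as they close: fully open they stand 13 mm farther back than shut.
Start: joints at [-74.072, 21.939, 2.515, 91.553, -1.026, 66.532, -2.859], TCP at [0.239, 0.605, 0.231] pointing down, gripper open.
Joint ranges: [-149.38, 149.38], [-23.57, 123.04], [-84.95, 90], [0, 143.3], [-89.99, 269.99], [3.08, 112.72], [-163.45, 163.45]. Speed limits (degrees/s): [159.86, 159.86, 180, 180, 180, 180, 180].

INTERFACE

Orientations are given as a 3x3 rotation matrix whose columns are the frame's x, y, z axes.
In Python, from bench import status, camera, calibration, ticket, recognise, outline_of, mark_of, manip gives the robot as it stands.
- The arm moves only by the tool play_rows, never from a script. Its argument "moves" is a list of rows, each a list of 7 numbers: the shift along the world's x, y, z scaled (see below), then the turn, a rotation vector about the world's x, y, z scaled (see below), then the opening, from -1 (shut) to 1 (fully open). In form: [[tx, ty, tz, ax, ay, az, jaw], ...]. A call has 1 to 5 rows; each row is the pose to reach, as a shift and turn from the pose commanded when the call began; what a row does not reach only later rows make up. The controller multiplies each number of a shift by 40 cm and each number of a turn by pi/2 rad. A row lasts 1/12 s, in which the tool goes at most 41.7 mm and 7.16 degrees, less where a joint would pass 70% of its speed; a pose out of reach is approached as far as the arm can. A call with a number of a shift or a turn outside -1 to 1 is refused whole. A call with a gripper value outside its range is refused whole. The fingers move at their own pace and stop on an object; "squeeze" is the grip in N (left out, the last holds). Time passes only in rows, so rows that repeat a pose let the fingers close. It gives the time, the measured TCP pose, the force, the opening and the grip force at its end, in the units of the state.
- status.sense(): the state, without advancing time (a new reading comes with each control period).
- camera(name): name is "side" or "top"; returns the picture (480x640x3 uint8, red, green, blue); there is no depth.
- calibration(name): a dict with "fx", "fy", "cx", "cy" (pixels), "k1" (the pictures are not rectified: a ray, as slopes to the right and down, at radius r is drawn at 1 + k1 r^2 times it, then the intrinsics apply), "eye" and "attitude" of the camera in the world. Camera axes: x right, y up, looking along -z (the intrinsics and any distortion apply to the point x, -y, -z); pixel columns grow to the right and rows downward; lengths in m; the calibration is good to about 2 mm. A picture is of the moment at which its call begins. calibration takes no time and is no camera call.
- ticket.close_job(): hands the job in; it is judged then, once.
Trained networks look in the newest picture that a camera, given by its name, has taken for a name from the list of things; names that differ only in an ending like _2 or _b are one class to them, and where a whole thing is asked for, a point or a joint stands for the part that bears it (a point fixed in the world has none). Each returns a list of dicts, best first, with "p" (0 to 1); they miss things now and then, are a little off and sometimes report something else, mostly with a low value. They report only what shows in the picture. A call takes as long as a camera call. They do not tell look-alikes from the thing itself.
- recognise(thing, camera): "position" ([column, row] in pixels, amid what is visible of it).
- outline_of(thing, camera): "mask" (480x640 bool, what is visible of it) and "position" ([column, row] in pixels, amid what is visible of it).
- mark_of(thing, camera): "position" ([column, row] in pixels: a listed point, or the origin of a listed thing).
The state is a dict: "clock": time; "joints": joint angles; "qvel": joint speeds; "tau": joint torques, N m; "eef_pos": TCP position; "tool_rot": TCP orientation; "force": force on the tool from outside, world axes, zero at the start; "ft_torque": the same for the moment, N m; "width": finger opening in m; "grasp_force": force on a finger pad.
Only numpy, scipy, OpenCV 4.12 (cv2) and the standard library are available. Lean on these libraries where they do the work, as an engineer would, in place of code of your own. Each camera call takes 0.05 s, during which the arm holds its last target. There are 200 camera calls.

## Working session

There is one attempt and no reset: what is moved stays moved. The work goes in short steps, Python scripts to look and compute and a tool call to move; the robot and the scene stay as the last step left them, time stands still between calls to the robot, and variables do not carry over. Pictures are saved under pics/ and viewed, at most 10 in all, crops included, and the job is handed in when it is done.

Besides the shell and the picture viewer there is one more tool, called after "Call:" by a JSON object that holds its "name" and its "arguments", one argument or row to a line. play_rows: Moves the arm, as the interface text tells. Its arguments: {"type":"object","properties":{"moves":{"type":"array"},"squeeze":{"type":"number"}},"required":["moves"]}

```bash
mkdir -p pics
cat > h.py <<'E'
import numpy as np, cv2
from bench import status, camera, calibration, recognise, outline_of, mark_of, manip
def ray(cam,px):
    c=calibration(cam); d=np.array([(px[0]-c['cx'])/c['fx'],(px[1]-c['cy'])/c['fy']])
    u=d.copy()
    for _ in range(20): u=d/(1+c['k1']*(u@u))
    R=np.array(c['attitude']); return np.array(c['eye']),R@np.array([u[0],-u[1],-1])
def atz(cam,px,z):
    e,d=ray(cam,px); return e+d*(z-e[2])/d[2]
def proj(cam,p):
    c=calibration(cam); q=np.array(c['attitude']).T@(np.array(p)-np.array(c['eye']))
    u=np.array([q[0],-q[1]])/-q[2]; u=u*(1+c['k1']*(u@u))
    return np.array([u[0]*c['fx']+c['cx'],u[1]*c['fy']+c['cy']])
def tri(p1,p2):
    (a,d),(b,e)=ray('side',p1),ray('top',p2); d=d/np.linalg.norm(d);e=e/np.linalg.norm(e)
    s=np.linalg.lstsq(np.c_[d,-e],b-a,rcond=None)[0]; x,y=a+s[0]*d,b+s[1]*e
    return (x+y)/2,np.linalg.norm(x-y)
def save(n,im): cv2.imwrite(f'pics/{n}.png',np.ascontiguousarray(im[:,:,::-1]))
E
python3 - <<'E'
from h import *
np.set_printoptions(precision=3,suppress=True)
for c in('side','top'):
    save(c+'0',camera(c)); k=calibration(c); print(c,k['eye'],k['fx'],k['k1'],np.array(k['attitude'])[:,2])
    for t in('dispenser','paddle','lid_hinge','bobbin_center','needle_box','cone'):
        print(t,[(np.round(r['position'],1).tolist(),round(r['p'],2)) for r in mark_of(t,c)])
E
```

```text
side [ 0.623 -0.648  0.541] 445.53926545807707 -0.07102493730074322 [ 0.077 -0.843  0.532]
dispenser [([310.7, 320.6], 0.57)]
paddle [([255.5, 289.5], 0.73), ([220.0, 218.4], 0.68)]
lid_hinge [([257.3, 210.0], 0.45), ([297.2, 286.6], 0.41)]
bobbin_center [([313.9, 323.4], 0.49)]
needle_box [([312.1, 319.8], 0.6), ([304.5, 386.4], 0.58)]
cone [([361.6, 290.8], 0.58)]
top [0.514 0.056 0.982] 601.5389819164392 -0.05436025345372857 [-0.06  -0.01   0.998]
dispenser [([394.9, 245.1], 0.66), ([235.6, 321.7], 0.66)]
paddle [([411.3, 309.8], 0.84), ([255.0, 392.1], 0.56)]
lid_hinge [([391.8, 258.8], 0.55), ([228.5, 338.0], 0.45)]
bobbin_center [([395.8, 246.1], 0.54)]
needle_box [([480.0, 250.2], 0.76), ([395.8, 244.2], 0.56)]
cone [([334.5, 191.6], 0.66)]
```

View pics/side0.png

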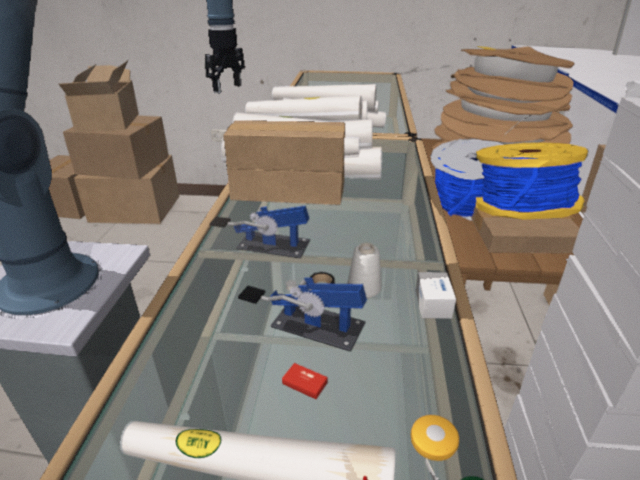

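View pics/top0.png

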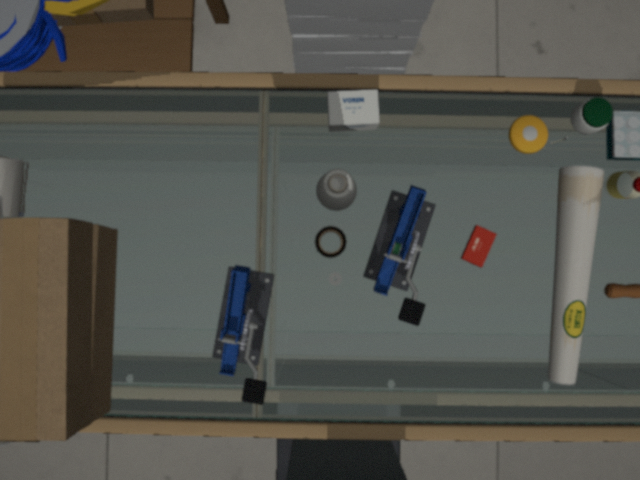

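The side picture shows two blue dispensers, with paddles at about (252,294) and (222,222). In the top picture they are A at (400,240), paddle (411,311), and B at (243,320), paddle (254,391). A has the cone, tape roll and spare bobbin to its left and the red box to its right. I'll compare their distances from the base and check A in a close crop.

Run:
```python
from h import *
np.set_printoptions(precision=4,suppress=True)
A=tri((255.5,289.5),(411.3,309.8)); B=tri((220,218.4),(255,392.1)); print('paddles',A,B)
print('hinges',tri((297.2,286.6),(391.8,258.8)),tri((257.3,210),(228.5,338)))
print('disp A,B xy', atz('top',(401,240),0.0), atz('top',(243,318),0.0))
t=camera('top');s=camera('side')
a=cv2.resize(t[170:340,340:460],None,fx=3.4,fy=3.4,interpolation=cv2.INTER_CUBIC)
b=cv2.resize(s[255:365,225:385],None,fx=2.4,fy=2.4,interpolation=cv2.INTER_CUBIC)
H=max(a.shape[0],b.shape[0]);o=np.zeros((H,a.shape[1]+b.shape[1],3),np.uint8)
o[:a.shape[0],:a.shape[1]]=a;o[:b.shape[0],a.shape[1]:]=b;save('cropA',o);print(o.shape)
for c in('side','top'):
  for r in outline_of('paddle',c):
    m=r['mask'].astype(np.uint8); cn=max(cv2.findContours(m,0,2)[0],key=cv2.contourArea); print(c,r['p'],r['position'],m.sum(),cv2.minAreaRect(cn))
```

```text
paddles (array([ 0.4561, -0.0787,  0.0816]), np.float64(0.0033960342056734267)) (array([0.3294, 0.1514, 0.0823]), np.float64(0.0003506199058491427))
hinges (array([ 0.5268, -0.0511,  0.0716]), np.float64(0.006644570466360913)) (array([0.4052, 0.1914, 0.0848]), np.float64(0.006925894630986797))
disp A,B xy [ 0.5623 -0.0737  0.    ] [0.4315 0.1819 0.    ]
(578, 792, 3)
side 0.88 [259.3, 223.2] 536 ((244.24168395996094, 221.3467559814453), (66.83560180664062, 18.528331756591797), 10.124671936035156)
side 0.72 [300.2, 297.1] 921 ((282.3154296875, 297.17376708984375), (85.63431549072266, 22.49483871459961), 12.030595779418945)
side 0.18 [365.1, 266.8] 1374 ((364.5, 269.5), (55.0, 33.0), 90.0)
top 0.86 [411.8, 301.0] 888 ((414.26922607421875, 296.1538391113281), (24.90675163269043, 55.893096923828125), 11.309932708740234)
top 0.67 [247.5, 383.5] 1002 ((254.49989318847656, 356.5074768066406), (23.84808921813965, 94.89988708496094), 0.8550973534584045)
```

View pics/cropA.png

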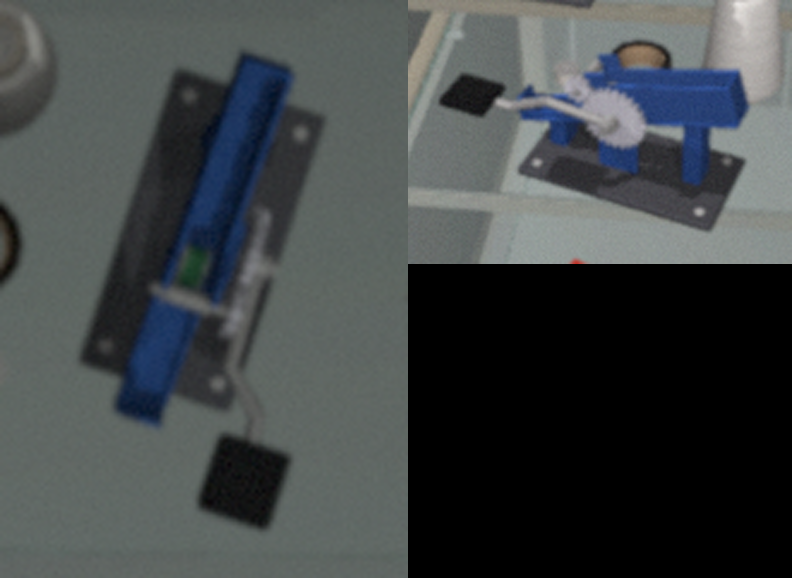

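The crop shows A: base plate corners (177,70), (325,118), (228,408) and (82,362), the green bobbin behind the steel lid, and the black paddle centred at (244,481). A is about 0.57 m from the base and B about 0.47 m, so A is the target.

Run:
```python
from h import *
np.set_printoptions(precision=4,suppress=True)
f=lambda p:np.array(p)/3.4+[340,170]
c=[atz('top',f(p),0.004) for p in((177,70),(325,118),(228,408),(82,362))]
for p in c: print(p)
ctr=sum(c)/4; ex=(c[0]+c[1]-c[2]-c[3])/2; ey=(c[0]+c[3]-c[1]-c[2])/2
print('ctr',ctr,np.linalg.norm(ex),np.linalg.norm(ey)); yaw=np.arctan2(ex[1],ex[0]); print('yaw',np.degrees(yaw), np.degrees(np.arctan2(-ey[0],ey[1])))
R=np.array([[np.cos(yaw),-np.sin(yaw)],[np.sin(yaw),np.cos(yaw)]])
print('paddle pred', ctr[:2]+R@[-.089,-.05])
P,e=tri((251.7,294.2),(411.8,311.5)); print('paddle tri',P,e, 'atz',atz('top',(411.8,311.5),.075))
pc=[atz('top',f(p),.075) for p in((219,434),(290,456),(268,529),(198,507))]
print('paddle corners',sum(pc)/4,[np.linalg.norm(pc[i]-pc[i-1]) for i in range(4)])
print('hinge dir',R@[1,0]); s=status.sense(); print(s['eef_pos'],s['tool_rot'],s['width'],s['clock'])
```

```text
[ 0.6428 -0.058   0.004 ]
[ 0.6206 -0.1294  0.004 ]
[ 0.4811 -0.0836  0.004 ]
[ 0.502  -0.0138  0.004 ]
ctr [ 0.5616 -0.0712  0.004 ] 0.1471938932008225 0.0737984204495786
yaw -17.806946006953318 -16.934625628773873
paddle pred [ 0.4616 -0.0916]
paddle tri [ 0.4513 -0.0812  0.0731] 0.00011776161134670144 atz [ 0.4514 -0.0809  0.075 ]
paddle corners [ 0.4513 -0.0807  0.075 ] [np.float64(0.03344021945404057), np.float64(0.032798576149977644), np.float64(0.03356092214311719), np.float64(0.03232116581575997)]
hinge dir [ 0.9521 -0.3058]
[0.2385 0.6047 0.2313] [[-0.9302  0.367  -0.    ]
 [ 0.367   0.9302  0.    ]
 [ 0.      0.     -1.    ]] 0.08537567938673295 0.9
```

Call:
{"name": "play_rows", "arguments": {
  "moves": [
    [0,0,0.1,0,0,0,-1],
    [0,0,0.2,0,0,0,-1],
    [0,0,0.3,0,0,0,-1],
    [0.03,-0.095,0.3,0,0,0,-1],
    [0.06,-0.19,0.3,0,0,0,-1]
  ],
  "squeeze": 20
}}

```text
clock: 1.32
eef_pos: [0.2615, 0.5321, 0.3557]
tool_rot: [[-0.932, 0.362, 0.003], [0.362, 0.932, 0.009], [0.001, 0.009, -1.0]]
force: [1.9, -0.6, -1.4]
width: 0.0253
grasp_force: 0.0
```

Call:
{"name": "play_rows", "arguments": {
  "moves": [
    [0.03,-0.095,0,0,0,0,-1],
    [0.06,-0.19,0,0,0,0,-1],
    [0.09,-0.285,0,0,0,0,-1],
    [0.12,-0.38,0,0,0,0,-1],
    [0.15,-0.475,0,0,0,0,-1]
  ]
}}

```text
clock: 1.73
eef_pos: [0.3229, 0.3367, 0.3515]
tool_rot: [[-0.93, 0.367, 0.0], [0.367, 0.93, 0.001], [0.0, 0.001, -1.0]]
force: [0.4, 0.5, 0.8]
width: -0.0
grasp_force: 0.0
```

Call:
{"name": "play_rows", "arguments": {
  "moves": [
    [0.03,-0.095,0,0,0,0,-1],
    [0.06,-0.19,0,0,0,0,-1],
    [0.09,-0.285,0,0,0,0,-1],
    [0.12,-0.38,0,0,0,0,-1],
    [0.15,-0.475,0,0,0,0,-1]
  ]
}}

```text
clock: 2.15
eef_pos: [0.3828, 0.1466, 0.3515]
tool_rot: [[-0.93, 0.367, 0.001], [0.367, 0.93, 0.001], [-0.0, 0.001, -1.0]]
force: [0.5, -0.3, 0.5]
width: -0.0
grasp_force: 0.0
```

Call:
{"name": "play_rows", "arguments": {
  "moves": [
    [0.03,-0.095,0,0,0,0.01,-1],
    [0.06,-0.19,0,0,0,0.02,-1],
    [0.09,-0.285,0,0,0,0.03,-1],
    [0.12,-0.38,0,0,0,0.045,-1],
    [0.15,-0.475,0,0,0,0.045,-1]
  ]
}}

```text
clock: 2.57
eef_pos: [0.4426, -0.0435, 0.3516]
tool_rot: [[-0.954, 0.3, 0.001], [0.3, 0.954, 0.001], [-0.001, 0.002, -1.0]]
force: [1.7, 0.2, -1.1]
width: 0.0001
grasp_force: 0.0
```

Call:
{"name": "play_rows", "arguments": {
  "moves": [
    [0.012,-0.09,0,0,0,0,-1],
    [0.012,-0.104,-0.1,0,0,0,-1],
    [0.012,-0.104,-0.2,0,0,0,-1],
    [0.012,-0.104,-0.3,0,0,0,-1],
    [0.012,-0.104,-0.4,0,0,0,-1]
  ]
}}

```text
clock: 2.98
eef_pos: [0.4477, -0.0833, 0.1906]
tool_rot: [[-0.953, 0.302, 0.003], [0.302, 0.953, 0.002], [-0.003, 0.003, -1.0]]
force: [0.4, 1.3, -0.9]
width: 0.0001
grasp_force: 0.0
```

Call:
{"name": "play_rows", "arguments": {
  "moves": [
    [0,0,-0.08,0,0,0,-1],
    [0,0,-0.15,0,0,0,-1],
    [0,0,-0.15,0,0,0,-1],
    [0,0,-0.15,0,0,0,-1]
  ]
}}

```text
clock: 3.32
eef_pos: [0.446, -0.0832, 0.1305]
tool_rot: [[-0.954, 0.301, -0.004], [0.301, 0.954, -0.002], [0.003, -0.003, -1.0]]
force: [0.2, -0.3, 1.1]
width: 0.0002
grasp_force: 0.0
```

Run:
```python
from h import *
t=camera('top');s=camera('side')
a=cv2.resize(t[170:340,340:460],None,fx=3,fy=3,interpolation=cv2.INTER_CUBIC)
b=cv2.resize(s[215:365,225:375],None,fx=2.9,fy=2.9,interpolation=cv2.INTER_CUBIC)
H=max(a.shape[0],b.shape[0]);o=np.zeros((H,a.shape[1]+b.shape[1],3),np.uint8)
o[:a.shape[0],:a.shape[1]]=a;o[:b.shape[0],a.shape[1]:]=b;save('above',o);print(o.shape)
z=status.sense();print(z['eef_pos'],z['force'],z['joints'],proj('side',z['eef_pos']),proj('top',z['eef_pos']))
```

```text
(510, 795, 3)
[ 0.44907374 -0.08319734  0.13308098] [ 1.03888887 -0.72729601  0.20474082] [-40.86120617  10.49361525  50.38898733 124.36841581 -10.74102011
  49.21057365  88.6051409 ] [246.86720073 265.40508315] [419.66836676 316.17010339]
```

View pics/above.png

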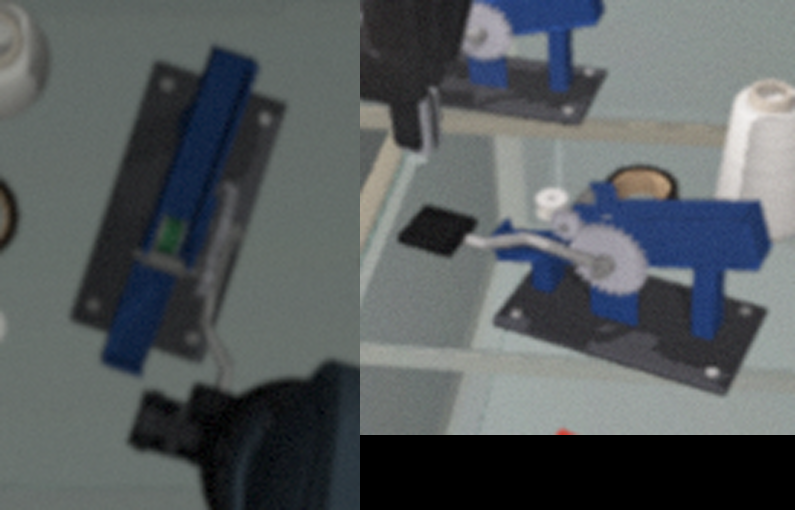

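The fingertips are directly above the paddle: the tip is at crop (420,150) and the paddle at (438,230). The lid and bobbin are well clear, so I'll go down.

Call:
{"name": "play_rows", "arguments": {
  "moves": [
    [0,0,-0.05,0,0,0,-1],
    [0,0,-0.1,0,0,0,-1],
    [0,0,-0.12,0,0,0,-1],
    [0,0,-0.13,0,0,0,-1],
    [0,0,-0.14,0,0,0,-1]
  ]
}}

```text
clock: 3.83
eef_pos: [0.4488, -0.0829, 0.0765]
tool_rot: [[-0.954, 0.3, 0.003], [0.3, 0.954, 0.001], [-0.003, 0.002, -1.0]]
force: [0.3, -0.3, -0.0]
width: 0.0001
grasp_force: 0.0
```

Call:
{"name": "play_rows", "arguments": {
  "moves": [
    [0,0,-0.015,0,0,0,-1],
    [0,0,-0.03,0,0,0,-1],
    [0,0,-0.045,0,0,0,-1],
    [0,0,-0.06,0,0,0,-1],
    [0,0,-0.075,0,0,0,-1]
  ]
}}

```text
clock: 4.25
eef_pos: [0.449, -0.083, 0.0454]
tool_rot: [[-0.954, 0.3, 0.003], [0.3, 0.954, -0.0], [-0.003, 0.001, -1.0]]
force: [1.5, 0.3, 3.4]
width: -0.0002
grasp_force: 1.5
```

Call:
{"name": "play_rows", "arguments": {
  "moves": [
    [0,0,-0.01,0,0,0,-1],
    [0,0,-0.02,0,0,0,-1],
    [0,0,-0.03,0,0,0,-1],
    [0,0,-0.036,0,0,0,-1],
    [0,0,-0.036,0,0,0,-1]
  ]
}}

```text
clock: 4.67
eef_pos: [0.447, -0.0832, 0.0305]
tool_rot: [[-0.954, 0.301, -0.001], [0.301, 0.954, -0.0], [0.001, -0.001, -1.0]]
force: [1.2, 0.1, 3.3]
width: -0.0
grasp_force: 1.6
```

Commanded z is now 0.031. I'll press on gently until the force shows the stop.

Call:
{"name": "play_rows", "arguments": {
  "moves": [
    [0,0,-0.005,0,0,0,-1],
    [0,0,-0.01,0,0,0,-1],
    [0,0,-0.01,0,0,0,-1]
  ]
}}

```text
clock: 4.92
eef_pos: [0.4477, -0.0833, 0.0273]
tool_rot: [[-0.954, 0.301, 0.0], [0.301, 0.954, 0.0], [-0.0, 0.0, -1.0]]
force: [-0.6, -0.5, 10.1]
width: 0.0003
grasp_force: 4.7
```

Run:
```python
from h import *
t=camera('top');s=camera('side')
a=cv2.resize(t[170:340,340:460],None,fx=3,fy=3,interpolation=cv2.INTER_CUBIC)
b=cv2.resize(s[215:365,225:375],None,fx=2.9,fy=2.9,interpolation=cv2.INTER_CUBIC)
H=max(a.shape[0],b.shape[0]);o=np.zeros((H,a.shape[1]+b.shape[1],3),np.uint8)
o[:a.shape[0],:a.shape[1]]=a;o[:b.shape[0],a.shape[1]:]=b;save('down',o)
z=status.sense();print(z['eef_pos'],z['force'],z['clock'])
```

```text
[ 0.4476343  -0.08326034  0.02738223] [ 0.28356196 -0.87169225  8.52896381] 5.0167
```

View pics/down.png

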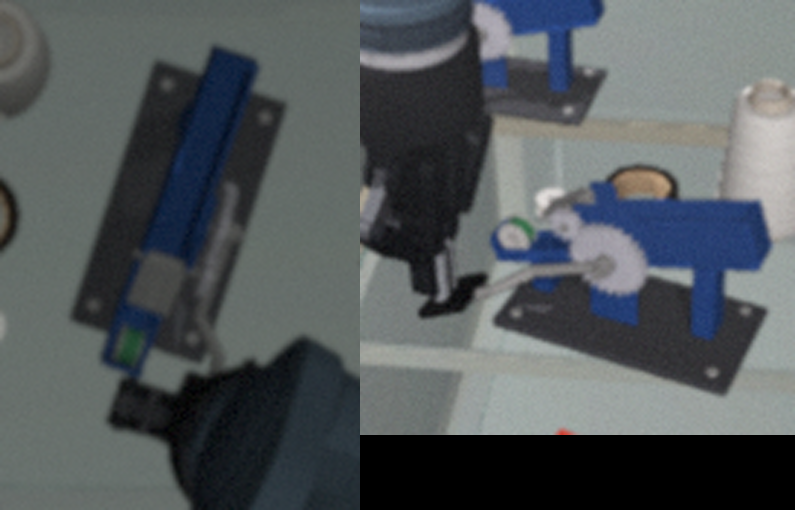

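The lever is on its stop (8–10 N), the lid is open at crop (158,280), and the green bobbin is in the cup at the lip at crop (130,345). I'll hold it there for a moment.

Call:
{"name": "play_rows", "arguments": {
  "moves": [
    [0,0,0,0,0,0,-1],
    [0,0,0,0,0,0,-1],
    [0,0,0,0,0,0,-1],
    [0,0,0,0,0,0,-1],
    [0,0,0,0,0,0,-1]
  ]
}}

```text
clock: 5.43
eef_pos: [0.4476, -0.0833, 0.0274]
tool_rot: [[-0.954, 0.301, 0.001], [0.301, 0.954, 0.0], [-0.0, 0.0, -1.0]]
force: [-1.4, -1.3, 8.2]
width: 0.0002
grasp_force: 4.0
```

Call:
{"name": "play_rows", "arguments": {
  "moves": [
    [0,0,0,0,0,0,-1],
    [0,0,0,0,0,0,-1],
    [0,0,0,0,0,0,-1],
    [0,0,0,0,0,0,-1],
    [0,0,0,0,0,0,-1]
  ]
}}

```text
clock: 5.85
eef_pos: [0.4476, -0.0832, 0.0274]
tool_rot: [[-0.954, 0.301, 0.001], [0.301, 0.954, 0.0], [-0.0, 0.0, -1.0]]
force: [0.1, -0.6, 9.6]
width: 0.0
grasp_force: 4.0
```

Run:
```python
from h import *
for c in('side','top'):
    camera(c)
    for f in (mark_of,recognise): print(c,[(np.round(r['position'],1).tolist(),round(r['p'],2)) for r in f('bobbin_center',c)])
z=status.sense();print(z['eef_pos'],z['force'],z['clock'])
```

```text
side [([278.3, 296.9], 0.41)]
side [([280.1, 293.6], 0.66)]
top [([374.8, 284.9], 0.64), ([384.4, 285.0], 0.54)]
top []
[ 0.44764617 -0.08326851  0.02741368] [-0.74050632 -0.56808549 10.20474436] 6.15
```

Call:
{"name": "play_rows", "arguments": {
  "moves": [
    [0,0,0.005,0,0,0,-1],
    [0,0,0.01,0,0,0,-1],
    [0,0,0.015,0,0,0,-1],
    [0,0,0.02,0,0,0,-1],
    [0,0,0.025,0,0,0,-1]
  ]
}}

```text
clock: 6.57
eef_pos: [0.4453, -0.0825, 0.0364]
tool_rot: [[-0.954, 0.3, -0.004], [0.3, 0.954, 0.001], [0.004, -0.0, -1.0]]
force: [-2.6, 1.7, 2.4]
width: -0.0002
grasp_force: 1.7
```

Call:
{"name": "play_rows", "arguments": {
  "moves": [
    [0,0,0.005,0,0,0,-1],
    [0,0,0.01,0,0,0,-1],
    [0,0,0.015,0,0,0,-1],
    [0,0,0.02,0,0,0,-1],
    [0,0,0.025,0,0,0,-1]
  ]
}}

```text
clock: 6.98
eef_pos: [0.4468, -0.0828, 0.0469]
tool_rot: [[-0.954, 0.3, -0.001], [0.3, 0.954, 0.0], [0.001, -0.0, -1.0]]
force: [-2.7, 0.9, 1.5]
width: 0.0004
grasp_force: 1.6
```

Call:
{"name": "play_rows", "arguments": {
  "moves": [
    [0,0,0.005,0,0,0,-1],
    [0,0,0.01,0,0,0,-1],
    [0,0,0.015,0,0,0,-1],
    [0,0,0.02,0,0,0,-1],
    [0,0,0.025,0,0,0,-1]
  ]
}}

```text
clock: 7.4
eef_pos: [0.4478, -0.083, 0.0572]
tool_rot: [[-0.954, 0.3, 0.001], [0.3, 0.954, -0.0], [-0.001, 0.0, -1.0]]
force: [-2.6, 1.4, 2.4]
width: 0.0002
grasp_force: 1.3
```

Call:
{"name": "play_rows", "arguments": {
  "moves": [
    [0,0,0.005,0,0,0,-1],
    [0,0,0.01,0,0,0,-1],
    [0,0,0.015,0,0,0,-1],
    [0,0,0.02,0,0,0,-1],
    [0,0,0.025,0,0,0,-1]
  ]
}}

```text
clock: 7.82
eef_pos: [0.448, -0.0831, 0.0673]
tool_rot: [[-0.954, 0.3, 0.001], [0.3, 0.954, -0.0], [-0.001, 0.0, -1.0]]
force: [-0.1, 0.7, 1.5]
width: 0.0
grasp_force: 0.9
```

Call:
{"name": "play_rows", "arguments": {
  "moves": [
    [0,0,0.005,0,0,0,-1],
    [0,0,0.01,0,0,0,-1],
    [0,0,0.015,0,0,0,-1],
    [0,0,0.02,0,0,0,-1],
    [0,0,0.025,0,0,0,-1]
  ]
}}

```text
clock: 8.23
eef_pos: [0.4477, -0.0831, 0.0772]
tool_rot: [[-0.954, 0.3, 0.001], [0.3, 0.954, -0.0], [-0.001, -0.0, -1.0]]
force: [-0.6, -0.1, -0.6]
width: 0.0002
grasp_force: 0.0
```

Call:
{"name": "play_rows", "arguments": {
  "moves": [
    [0,0,0.005,0,0,0,-1],
    [0,0,0.01,0,0,0,-1],
    [0,0,0.015,0,0,0,-1],
    [0,0,0.02,0,0,0,-1],
    [0,0,0.025,0,0,0,-1]
  ]
}}

```text
clock: 8.65
eef_pos: [0.4472, -0.0829, 0.087]
tool_rot: [[-0.954, 0.3, -0.0], [0.3, 0.954, 0.0], [0.0, -0.0, -1.0]]
force: [-0.0, 0.4, 0.5]
width: -0.0001
grasp_force: 0.0
```

Contact ended at about z = 0.075, the paddle's rest height. Now I'll take the hand up and away.

Call:
{"name": "play_rows", "arguments": {
  "moves": [
    [0,0,0.05,0,0,0,-1],
    [0,0,0.12,0,0,0,-1],
    [0,0,0.2,0,0,0,-1],
    [0,0,0.28,0,0,0,-1],
    [0,0,0.36,0,0,0,-1]
  ]
}}

```text
clock: 9.07
eef_pos: [0.4467, -0.0835, 0.232]
tool_rot: [[-0.954, 0.301, -0.001], [0.301, 0.954, -0.0], [0.001, -0.001, -1.0]]
force: [0.2, 0.9, 0.1]
width: 0.0004
grasp_force: 0.0
```

Call:
{"name": "play_rows", "arguments": {
  "moves": [
    [0,0.08,0.06,0,0,0,-1],
    [0,0.16,0.1,0,0,0,-1],
    [0,0.24,0.1,0,0,0,-1],
    [0,0.24,0.1,0,0,0,-1],
    [0,0.24,0.1,0,0,0,-1]
  ]
}}

```text
clock: 9.48
eef_pos: [0.4471, 0.0151, 0.2711]
tool_rot: [[-0.955, 0.295, 0.0], [0.295, 0.955, -0.0], [-0.0, 0.0, -1.0]]
force: [0.5, 1.2, 0.1]
width: 0.0002
grasp_force: 0.0
```

Run:
```python
from h import *
t=camera('top');s=camera('side')
a=cv2.resize(t[170:340,340:460],None,fx=3,fy=3,interpolation=cv2.INTER_CUBIC)
b=cv2.resize(s[215:365,225:375],None,fx=2.9,fy=2.9,interpolation=cv2.INTER_CUBIC)
H=max(a.shape[0],b.shape[0]);o=np.zeros((H,a.shape[1]+b.shape[1],3),np.uint8)
o[:a.shape[0],:a.shape[1]]=a;o[:b.shape[0],a.shape[1]:]=b;save('end',o)
z=status.sense();print(z['eef_pos'],z['force'],z['clock'],z['qvel'])
```

```text
[0.44690318 0.01209243 0.27044163] [-0.16466052 -0.60162287 -0.31706456] 9.5833 [ 0.77233759  0.18853569  1.19356038  0.15840638 -0.09170204 -0.059771
 -0.12732919]
```

View pics/end.png

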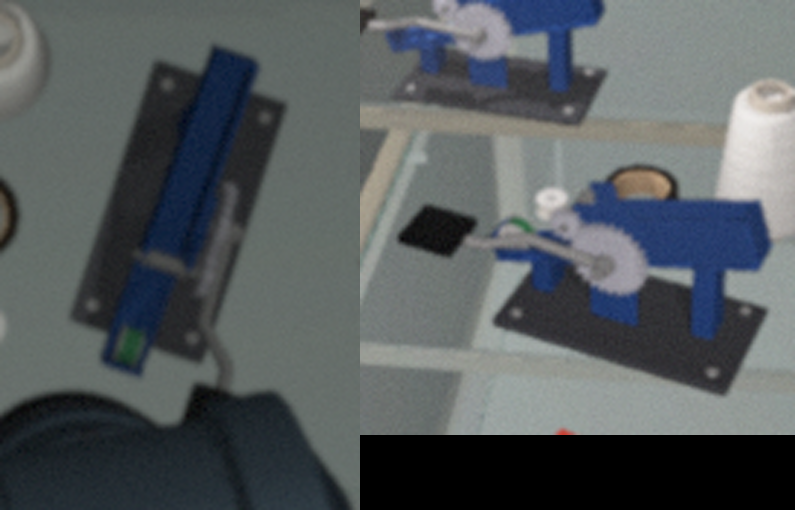

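The lid is shut at crop (162,262), the lever is up with the paddle at (438,230) as at the start, and the bobbin is in the cup at (130,345). The hand is clear.

```bash
python3 -c "
from bench import ticket
print(ticket.close_job())"
```

```text
the job is handed in; nothing more can be done
None
```

I pressed the farther dispenser's lever to its stop until the bobbin rested in the cup, eased the lid shut, moved the hand clear and handed the job in; no verdict came back.

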